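# Load the squat dye jar into the charging lane, through its sprung flap

### The arm

A 7-joint arm with a two-finger parallel gripper is mounted at the origin on a cart in front of the work surface, level with it; the furniture and walls round the work are solid. World frame = base frame: x ahead of the robot, y to its left, z up, the work surface at z = 0. Lengths are in m, angles in degrees, forces in N, time in s.
With the tool pointing down it reaches from about 0.35 to 0.775 m from the base axis. Payload 3.1 kg.
Tool frame: the origin (TCP) lies on the centre line of the jaws, within the pads' length; the fingertips stand 17 mm ahead of it and the grasp point (between the pads) lies 2 mm behind it (robot.tip_reach is the distance from the TCP to the fingertips, in m); z points along the fingers, y is the direction in which the jaws open and shut (so a half turn about z gives the same grasp; the last joint's range is limited). The gripper opens to 85 mm and grips with 20 to 120 N. Pads are 22 mm wide; open, the fingers measure 114 mm over their backs; the gripper's body (76 mm by 85 mm) begins 54 mm behind the grasp point. The pads swing forward as they close: fully open they stand 13 mm farther back than shut.
Start: joints at [71.35, 17.813, 0.802, 86.603, -0.252, 75.585, -1.558], TCP at [0.154, -0.528, 0.248] pointing down, gripper open.
Joint ranges: [-154.91, 154.91], [-16.99, 109.72], [-72.82, 74.43], [7.12, 147.25], [-82.49, 262.49], [11.32, 116.49], [-174.64, 174.64]. Speed limits (degrees/s): [159.86, 159.86, 180, 180, 180, 180, 180].

### API

Orientations are given as [roll, pitch, yaw] about the fixed x, y, z axes, in that order (R = Rz(yaw) Ry(pitch) Rx(roll)).
In Python, from station import robot, fingers, vision, workorder, recognise gives the robot as it stands. Calls block until the motion is done:
- robot.move_to(position, orientation): joint-space move of the TCP to a pose.
- robot.line_to(position, orientation=None, velocity=0.15, f_stop=None): straight line of the TCP; orientation=None keeps the orientation; velocity is the mean speed in m/s. With f_stop (N) it stops when the force on the tool has changed by that much, and returns True; else False.
- robot.move_j(angles): joint-space move.
- fingers.gripper_to(opening, force=None): opening from 0.0 (shut) to 1.0 (fully open); force is the grip in N (None keeps the last); returns when the fingers have stopped.
- robot.pause(seconds).
- robot.inverse_kinematics(position, orientation): joint angles nearest the present ones, or None.
- vision.grab_frame(name): name is "side" or "top" or "wrist"; returns the picture (384x512x3 uint8, red, green, blue); there is no depth.
- vision.calibration(name): a dict with "mtx" (3x3 intrinsics, pixels), "extrinsics" (4x4, takes a point from world to camera coordinates); the wrist camera has in their place "T_tool_cam" (4x4, takes a point from camera to tool coordinates, whose origin is the TCP and whose axes are the flange's). Camera axes: x right, y up, looking along -z (the intrinsics and any distortion apply to the point x, -y, -z); pixel columns grow to the right and rows downward; lengths in m; the calibration is good to about 2 mm. A picture is of the moment at which its call begins: read the wrist's pose just before it. calibration takes no time and is no camera call.
A pose or a line that the arm cannot do raises robot.PlanningError and nothing moves.
- workorder.close_job(): hands the job in, once; it reports no verdict.
Trained networks look in the newest picture that a camera, given by its name, has taken for a name from the list of things; names that differ only in an ending like _2 or _b are one class to them, and where a whole thing is asked for, a point or a joint stands for the part that bears it (a point fixed in the world has none). Each returns a list of dicts, best first, with "p" (0 to 1); they miss things now and then, are a little off and sometimes report something else, mostly with a low value. They report only what shows in the picture. A call takes as long as a camera call. They do not tell look-alikes from the thing itself.
- recognise(label, camera): "rect" ([centre column, centre row, width, height] in pixels, round what is visible of it).
Readings, each from a call of its own:
- robot.current_time_s(): time.
- robot.current_joint_positions(): joint angles.
- robot.current_dq(): joint speeds.
- robot.current_joint_torque(): joint torques, N m.
- robot.current_tool_pos(): TCP position.
- robot.current_eef_rot(): TCP orientation.
- robot.current_contact_force(): force on the tool from outside, world axes, zero at the start.
- robot.current_torque(): the same for the moment, N m.
- robot.current_finger_gap(): opening from 0.0 (shut) to 1.0 (fully open).
Only numpy, scipy, OpenCV 4.12 (cv2) and the standard library are available. Lean on these libraries where they do the work, as an engineer would, in place of code of your own. Each camera call takes 0.05 s, during which the arm holds its last target.

### The job

Load the short, squat dye jar into the metal charging lane: stand it on the entry plate and push it through the sprung swing flap, upright and sliding on the lane's floor, gently on until it presses home against the sprung stop somewhere inside. Then withdraw so that the flap shuts behind it and the jar is left standing against the stop. Leave the other jar, the bottle and the small things where they are, and do not ram the stop.

Things in the scene. Friction and masses are not known exactly. Their poses are not given: they have to be found in the camera images.
- squat_jar_centre (a point): Centre of the squat jar: short round white jar with a broad screw cap, 50 mm in diameter, 66 mm tall, about 0.13 kg, standing on the bench. The point lies on its axis, 33 mm above its foot. Grip it round the body from above; push it with closed fingertips at or below mid-height.
- lane: Charging lane, fixed to the bench: straight, open-topped metal channel. Origin on the bench top, mid-width, in the plane of the shut flap; x points inward along the lane (the way of the push), y left, z up. Two walls 55 mm high over the bench, inner faces at y = +31 and -31 mm, from x = -5 to 192 mm. Base plate 4 mm thick, 112 mm wide, x = -115 to 195 mm; jars slide on its top.
- entry (a point): Where to stand the jar: middle of the bare entry plate, on its top (4 mm over the bench), 68 mm before the flap (lane x = -68 mm). The lane frame's axes. Beyond it, low lead-in guides (20 mm high over the bench) narrow from about 90 mm to 64 mm between lane x = -36 and -4 mm.
- flap (a joint): Angle of the sprung flap at lane x = 0: upright steel plate 57 mm wide, 9 to 53 mm over the bench, on a vertical hinge at the y = +31 mm wall. 0 = shut across the lane, 1.55 rad = pushed inward against that wall; it never opens outward. A spring shuts it: 0.3 N at its free edge to open at first, 0.9 N when wide open. It leans on whatever is in its way, jar or fingers.
- clear_point (a point): Point on the lane's floor, mid-width, 80 mm inside the flap (lane x = 80 mm): a jar whose centre is here or farther in is clear of the closing flap. Pushing the jar past the flap takes up to about 6 N, as it bears near the hinge; beyond, 1 to 2 N. Fingers that press down on the jar as they push add drag: keep the vertical force small. After pressing home, ease the fingers back about 10 mm before lifting them, as they drag on the jar.
- stop_bracket: Fixed end plate of the lane (origin at its foot, lane x = 188 mm) with the depth stop: a sprung rubber-faced pad 46 x 36 mm, 12 to 48 mm over the bench. Its setting varies and is not measured: the jar's centre meets it at lane x = 85 to 125 mm; find it by feel. Spring 1.5 N per mm for 10 mm, then solid. Press with 5 to 8 N, never over 20. The pad then eases the jar back and rests on it.
- tall_jar: Bystander: a similar white jar but taller, 50 mm in diameter and 95 mm tall. Origin at the centre of its foot.
- small_bottle: Bystander: slim dropper bottle, 33 mm in diameter, 102 mm tall. Origin at the centre of its foot.
- watch: Bystander: flat round stopwatch, 71 x 59 x 17 mm, lying on the bench. Origin at its underside.
- marker_pen: Bystander: marker pen 135 mm long lying on the bench. Origin at its underside.
Not all that is in view belongs to the job. Leave any blue look-alike of the part that bears squat_jar_centre alone.

How it is judged (in metres and radians):
On the way, in this order (a step that is already met when the one before it is completed fails the run):
1. the jar, upright and sliding on the lane's floor, stands in the flap's doorway and holds the flap open (value of joint flap above 0.6 rad and x of squat_jar_centre in the frame of lane between -0.02 and 0.05 m and y of squat_jar_centre in the frame of lane between -0.02 and 0.02 m and z of squat_jar_centre in the frame of lane between 0.033 and 0.045 m and angle between squat_jar_centre's own z axis and vertical below 0.12 rad), for 0.1 s.
2. the jar is pressed against the sprung stop with at least 2 N (contact force between squat_jar and stop_bracket above 2 N and x of squat_jar_centre in the frame of lane above 0.07 m and z of squat_jar_centre in the frame of lane between 0.033 and 0.045 m), for 0.05 s.
At the end, for the whole second after the job is handed in: The squat jar stands upright (within 0.12 rad) on the lane's floor behind the flap, its centre more than 75 mm inside and at most 20 mm off the lane's middle, at rest, still touching the stop's pad (more than 0.05 N), and the flap is shut (under 0.06 rad) (x of squat_jar_centre in the frame of lane above 0.075 m and y of squat_jar_centre in the frame of lane between -0.02 and 0.02 m and z of squat_jar_centre in the frame of lane between 0.033 and 0.042 m and angle between squat_jar_centre's own z axis and vertical below 0.12 rad and value of joint flap below 0.06 rad and contact force between squat_jar and stop_bracket above 0.05 N and linear speed of squat_jar below 0.01 m/s).
It fails at once if the stop is rammed: more than 20 N between jar and stop (contact force between squat_jar and stop_bracket above 20 N).
It fails at once if the jar is tipped over (angle between squat_jar_centre's own z axis and vertical above 0.6 rad).
It fails at once if another jar, bottle, watch or pen is moved more than 20 mm (distance of any of tall_jar, small_bottle, watch, marker_pen from where it was at the start of the episode above 0.02 m).
It also fails if it takes over 61 s, if anything falls off the work surface, if the arm or the gripper's body presses on something with over 40 N, if the wrist force passes 120 N, or if a joint passes its speed limit or range.

## Working session

There is one attempt and no reset: what is moved stays moved. The work goes in short steps, each a Python script; the robot and the scene stay as the last script left them, time stands still between calls to the robot, and variables do not carry over. Pictures are saved under pics/ and viewed, and the job is handed in when it is done.

```bash
ls; mkdir -p pics
python3 - <<'E'
from station import robot, fingers, vision, workorder, recognise
import cv2, numpy as np
print(robot.current_time_s(), robot.current_tool_pos(), robot.current_eef_rot())
for n in ("side","top","wrist"):
    im=vision.grab_frame(n); cv2.imwrite(f"pics/{n}0.png",im[:,:,::-1])
    c=vision.calibration(n); print(n,{k:np.round(np.array(v),4).tolist() for k,v in c.items()})
    for l in ("squat_jar_centre","lane","flap","stop_bracket","tall_jar","small_bottle","watch","marker_pen"):
        try: print(l,[(np.round(d["rect"],1).tolist(),round(d["p"],2)) for d in recognise(l,n)])
        except Exception as e: print(l,e)
print(robot.current_time_s())
E
```

```text
pics
0.0 [ 0.15382413 -0.52734079  0.24718447] [-1.79862869e+02  6.51304484e-03  1.62648602e+01]
side {'mtx': [[394.0166, 0.0, 261.3192], [0.0, 394.0166, 189.41], [0.0, 0.0, 1.0]], 'extrinsics': [[0.9745, -0.2245, -0.0073, -0.5236], [0.1383, 0.5742, 0.807, -0.1061], [-0.1769, -0.7874, 0.5906, -1.3533], [0.0, 0.0, 0.0, 1.0]]}
squat_jar_centre [([280.8, 218.1, 14.6, 24.2], 0.82), ([297.6, 238.9, 18.9, 28.1], 0.72), ([313.0, 219.0, 16.2, 27.8], 0.71), ([317.2, 200.8, 15.8, 14.4], 0.64)]
lane [([264.9, 176.6, 84.9, 32.4], 0.73)]
flap []
stop_bracket []
tall_jar [([275.6, 241.3, 19.1, 34.6], 0.68)]
small_bottle [([251.6, 207.3, 10.3, 27.3], 0.56)]
watch [([214.2, 151.4, 12.3, 10.3], 0.49)]
marker_pen [([239.0, 292.4, 27.0, 33.7], 0.78)]
top {'mtx': [[395.1252, 0.0, 253.3063], [0.0, 395.1252, 194.2581], [0.0, 0.0, 1.0]], 'extrinsics': [[0.0089, -1.0, 0.0014, -0.0162], [0.9888, 0.009, 0.1492, -0.5515], [-0.1492, 0.0, 0.9888, -1.3792], [0.0, 0.0, 0.0, 1.0]]}
squat_jar_centre [([277.9, 157.4, 14.1, 17.7], 0.77), ([305.2, 164.9, 14.1, 18.5], 0.76), ([323.6, 183.8, 14.2, 17.5], 0.55), ([291.4, 193.6, 9.9, 14.2], 0.45)]
lane [([225.4, 190.9, 39.1, 87.1], 0.91)]
flap [([225.5, 204.4, -2.4, 0.1], 0.42)]
stop_bracket [([228.2, 158.6, 17.9, 23.7], 0.73), ([219.7, 190.1, 40.3, 87.5], 0.6)]
tall_jar [([332.2, 208.8, 19.5, 15.7], 0.79)]
small_bottle []
watch [([151.9, 233.4, 17.8, 18.3], 0.63)]
marker_pen [([366.7, 247.2, 28.8, 27.1], 0.65)]
wrist {'mtx': [[282.1234, 0.0, 255.268], [0.0, 282.1234, 190.7615], [0.0, 0.0, 1.0]], 'T_tool_cam': [[-0.0005, 0.952, 0.3061, 0.0778], [1.0, 0.0002, 0.0013, 0.0003], [0.0012, 0.3061, -0.952, -0.1251], [0.0, 0.0, 0.0, 1.0]]}
squat_jar_centre []
lane []
flap []
stop_bracket []
tall_jar []
small_bottle []
watch []
marker_pen []
1.35
```

Run:
```python
import cv2
a=cv2.imread("pics/top0.png")[110:290,120:400]; cv2.imwrite("pics/top0c.png",cv2.resize(a,None,fx=2.8,fy=2.8,interpolation=cv2.INTER_CUBIC))
a=cv2.imread("pics/side0.png")[120:340,180:360]; cv2.imwrite("pics/side0c.png",cv2.resize(a,None,fx=2.7,fy=2.7,interpolation=cv2.INTER_CUBIC))
```

```text
(no output)
```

View pics/top0c.png

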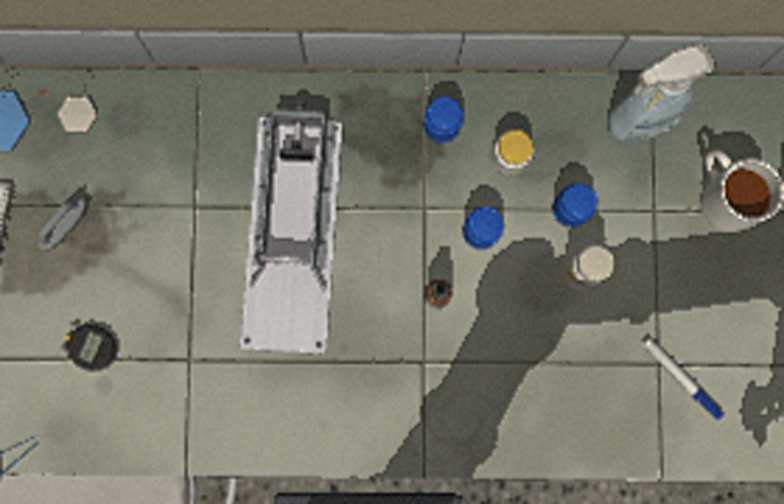

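View pics/side0c.png

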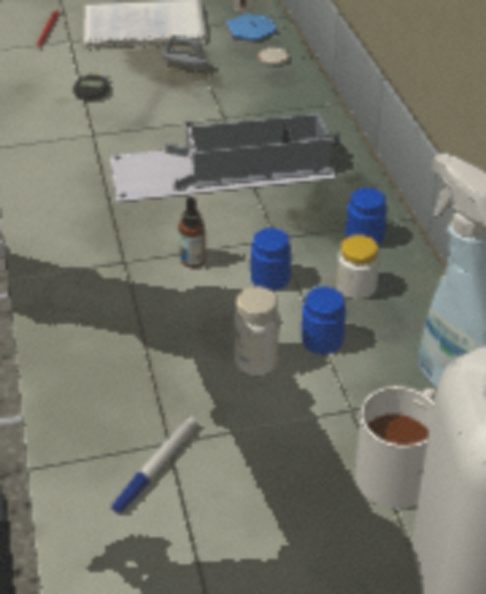

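View pics/top0.png

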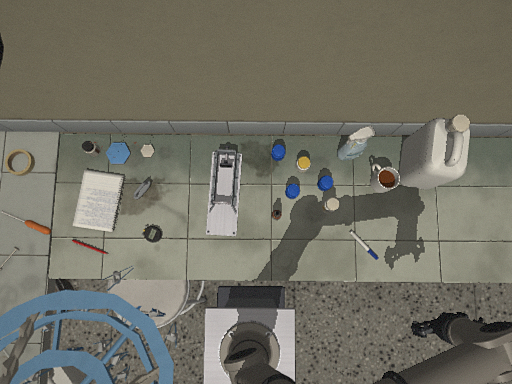

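The top view shows the white jar with the yellow cap at about px (303.6, 163), and it sits near (312.6, 219) in the side view. That is the squat jar. The white-capped jar at top (332, 205) is the tall one, and the three blue jars are look-alikes. The lane runs away from the robot, with its entry plate at about (225, 220).

```bash
cat > h.py <<'E'
from station import robot, fingers, vision, workorder, recognise
import cv2, numpy as np
from scipy.optimize import least_squares
from scipy.spatial.transform import Rotation as R
F=np.diag([1,-1,-1])
def tool():
    T=np.eye(4); T[:3,:3]=R.from_euler('xyz',robot.current_eef_rot(),degrees=True).as_matrix(); T[:3,3]=robot.current_tool_pos(); return T
def ext(name,T=None):
    c=vision.calibration(name)
    if name=="wrist": return np.array(c["mtx"]),np.linalg.inv(T@np.array(c["T_tool_cam"])),c.get("dist")
    return np.array(c["mtx"]),np.array(c["extrinsics"]),c.get("dist")
def proj(P,name,T=None):
    K,E,_=ext(name,T); P=np.atleast_2d(P); q=(P@E[:3,:3].T+E[:3,3])@F; q=q@K.T; return q[:,:2]/q[:,2:]
def ray(uv,name,T=None):
    K,E,_=ext(name,T); d=np.linalg.inv(K)@[uv[0],uv[1],1]; d=E[:3,:3].T@(F@d); o=-E[:3,:3].T@E[:3,3]; return o,d/np.linalg.norm(d)
def atz(uv,z,name,T=None):
    o,d=ray(uv,name,T); return o+d*(z-o[2])/d[2]
def tri(rs):
    A=sum(np.eye(3)-np.outer(d,d) for o,d in rs); b=sum((np.eye(3)-np.outer(d,d))@o for o,d in rs); x=np.linalg.solve(A,b)
    return x,[np.linalg.norm(np.cross(x-o,d)) for o,d in rs]
def c(p,s,x0,y0): return (x0+p[0]/s-.0, y0+p[1]/s)
E
python3 - <<'E'
from h import *
T=lambda p:(120+p[0]/2.8,110+p[1]/2.8)
S=lambda p:(180+p[0]/2.7,120+p[1]/2.7)
# cap top centres
for n,t,s in [("squat",(516,147),(360,248)),("tall",(596,261),(257,300)),("blue1",(445,115),(368,200)),("blue2",(577,200),(324,302)),("blue3",(485,225),(271,242)),("bottle",(437,290),(191,203))]:
    print(n,*[np.round(v,4) for v in tri([ray(T(t),"top"),ray(S(s),"side")])])
print("plate corners z=4mm")
for p in [(242,349),(326,351),(340,122),(261,116)]: print(np.round(atz(T(p),.004 if p[1]>200 else .004,"top"),4))
for p in [(116,199),(110,157),(333,178)]: print("side",np.round(atz(S(p),.004,"side"),4))
for p in [(645,340),(720,412),(92,346)]: print(np.round(atz(T(p),.01,"top"),4))
E
```

```text
squat [ 0.666 -0.193  0.064] [0.001 0.001]
tall [ 0.5146 -0.2858  0.0942] [0.0004 0.0004]
blue1 [ 0.7079 -0.1023  0.0627] [0.0013 0.0013]
blue2 [ 0.5975 -0.2703  0.0598] [0. 0.]
blue3 [ 0.5655 -0.1531  0.0607] [0.0014 0.0014]
bottle [ 0.4794 -0.0905  0.0895] [0.0016 0.0016]
plate corners z=4mm
[0.4073 0.1578 0.004 ]
[0.4057 0.0487 0.004 ]
[0.7112 0.0347 0.004 ]
[0.7184 0.1406 0.004 ]
side [0.4035 0.0542 0.004 ]
side [0.4101 0.1575 0.004 ]
side [0.7089 0.0316 0.004 ]
[ 0.4233 -0.3643  0.01  ]
[ 0.3321 -0.4579  0.01  ]
[0.4092 0.3511 0.01  ]
```

Run:
```python
from h import *
for p in [(.666,-.193,.24),(.60,-.193,.25),(.666,-.193,.03),(.666,-.193,.12),(.40,.103,.025),(.64,.092,.025),(.44,.09,.24)]:
    for y in (-3,177,10): 
        q=robot.inverse_kinematics(list(p),[180,0,y]); print(p,y,None if q is None else np.round(q,0))
print(atz((250,134),0,"top"),atz((250,122),0.08,"top"))
```

```text
(0.666, -0.193, 0.24) -3 [ 24.  37. -17.  60.  10.  85. -84.]
(0.666, -0.193, 0.24) 177 [ 33.  40. -38.  59.  23.  87.  88.]
(0.666, -0.193, 0.24) 10 [ 25.  37. -19.  60.  12.  85. -72.]
(0.6, -0.193, 0.25) -3 [ 27.  29. -18.  72.   9.  81. -83.]
(0.6, -0.193, 0.25) 177 [ 38.  32. -37.  71.  18.  83.  90.]
(0.6, -0.193, 0.25) 10 [ 28.  29. -19.  72.   9.  81. -70.]
(0.666, -0.193, 0.03) -3 [ 23.  45. -14.  75.  11.  61. -86.]
(0.666, -0.193, 0.03) 177 [ 35.  50. -37.  75.  31.  65.  82.]
(0.666, -0.193, 0.03) 10 [ 25.  46. -18.  75.  15.  61. -75.]
(0.666, -0.193, 0.12) -3 [ 23.  41. -16.  70.  11.  70. -85.]
(0.666, -0.193, 0.12) 177 [ 35.  45. -37.  70.  26.  74.  85.]
(0.666, -0.193, 0.12) 10 [ 25.  41. -19.  70.  13.  71. -73.]
(0.4, 0.103, 0.025) -3 [  17.   24.  -40.  121.   23.   42. -131.]
(0.4, 0.103, 0.025) 177 [ 31.  32. -61. 121.  38.  49.  34.]
(0.4, 0.103, 0.025) 10 [  19.   24.  -43.  121.   24.   43. -120.]
(0.64, 0.092, 0.025) -3 [  12.   45.  -35.   84.   28.   60. -122.]
(0.64, 0.092, 0.025) 177 [ 19.  50. -48.  84.  39.  64.  50.]
(0.64, 0.092, 0.025) 10 [  13.   46.  -38.   84.   30.   61. -111.]
(0.44, 0.09, 0.24) -3 [  36.   13.  -58.  101.   11.   73. -118.]
(0.44, 0.09, 0.24) 177 [ 36.  13. -58. 101.  11.  73.  62.]
(0.44, 0.09, 0.24) 10 [  37.   13.  -59.  101.   12.   73. -105.]
[0.78865051 0.00334728 0.        ] [0.80847646 0.00299776 0.08      ]
```

```bash
python3 - <<'E'
from h import *
def look(tag):
    T=tool(); im=vision.grab_frame("wrist"); np.save(f"pics/{tag}.npy",T); cv2.imwrite(f"pics/{tag}.png",im[:,:,::-1])
    print(tag,[(np.round(d["rect"],1).tolist(),round(d["p"],2)) for d in recognise("squat_jar_centre","wrist")], np.round(T[:3,3],4))
robot.move_to([.61,-.24,.24],[180,0,-3]); look("w1")
robot.line_to([.666,-.193,.22],velocity=.2); look("w2")
print(robot.current_time_s())
E
python3 - <<'E'
import cv2,numpy as np
a=[cv2.imread(f"pics/w{i}.png") for i in (1,2)]
cv2.imwrite("pics/w12.png",cv2.resize(np.vstack(a),None,fx=.78,fy=.78))
E
```

```text
w1 [([205.0, 122.3, 55.4, 44.7], 0.94), ([278.2, 176.5, 44.7, 51.2], 0.85), ([184.3, 205.0, 47.7, 56.2], 0.72), ([121.3, 86.3, 72.5, 54.0], 0.62)] [ 0.6092 -0.242   0.24  ]
w2 [([321.8, 225.8, 53.6, 60.1], 0.82), ([165.8, 138.3, 62.4, 51.2], 0.8), ([250.6, 173.1, 50.0, 48.4], 0.61), ([226.0, 251.5, 46.0, 60.3], 0.55), ([330.8, 292.3, 49.7, 78.2], 0.41)] [ 0.6658 -0.1933  0.2196]
4.025
```

View pics/w1.png

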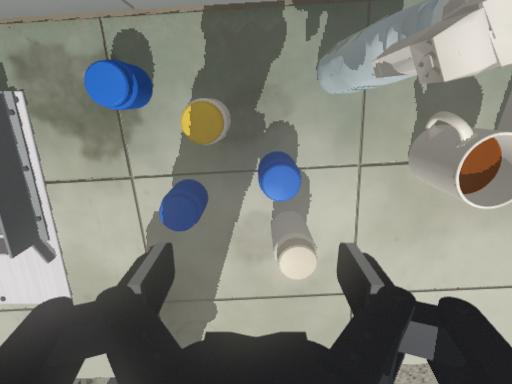

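View pics/w2.png

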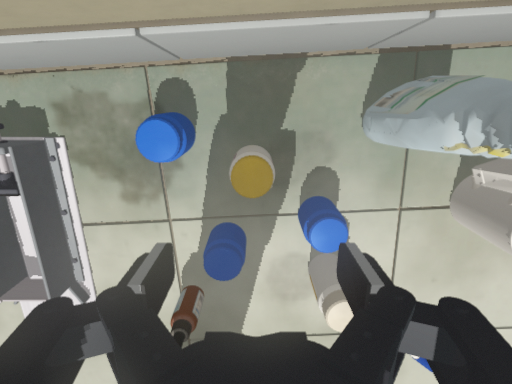

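The yellow-capped jar shows at (203, 122) in w1 and (251, 176) in w2. I'll segment the cap and triangulate it.

Run:
```python
from h import *
rs=[];uv=[]
for n in ("w1","w2"):
    im=cv2.imread(f"pics/{n}.png"); T=np.load(f"pics/{n}.npy")
    h=cv2.cvtColor(im,cv2.COLOR_BGR2HSV); m=cv2.inRange(h,(15,120,60),(35,255,255)); m[:90]=0
    k,l,s,c=cv2.connectedComponentsWithStats(m); i=1+np.argmax([ (st[4] if abs(c[j+1][0]-(203 if n=="w1" else 251))<25 else 0) for j,st in enumerate(s[1:])])
    cn,_=cv2.findContours((l==i).astype('u1'),0,1); pts=max(cn,key=len).reshape(-1,2)
    e=cv2.fitEllipse(pts); print(n,s[i],c[i],e)
    rs.append(ray(c[i],"wrist",T)); 
    for z in (.066,.06): print(np.round(atz(c[i],z,"wrist",T),4), np.round(atz(e[0],z,"wrist",T),4))
print(tri(rs))
# top
im=cv2.imread("pics/top0.png");h=cv2.cvtColor(im,cv2.COLOR_BGR2HSV); m=cv2.inRange(h,(15,120,60),(35,255,255)); 
ys,xs=np.nonzero(m[150:175,290:315]); print("top",np.round(atz((xs.mean()+290,ys.mean()+150),.063,"top"),4))
```

```text
w1 [ 181  101   43   43 1407] [201.68088131 122.14285714] ((201.66873168945312, 122.14765930175781), (40.71895217895508, 42.15684509277344), 133.7469940185547)
[ 0.6682 -0.1902  0.066 ] [ 0.6682 -0.1902  0.066 ]
[ 0.6678 -0.1891  0.06  ] [ 0.6678 -0.1891  0.06  ]
w2 [ 231  156   42   42 1369] [251.42366691 176.50986121] ((251.423583984375, 176.50672912597656), (40.68537902832031, 41.039588928222656), 179.4044647216797)
[ 0.6693 -0.1898  0.066 ] [ 0.6693 -0.1898  0.066 ]
[ 0.6677 -0.1896  0.06  ] [ 0.6677 -0.1896  0.06  ]
(array([ 0.66801681, -0.18952349,  0.06150477]), [np.float64(0.00016334991393040783), np.float64(0.0001633499139304244)])
top [ 0.6682 -0.1904  0.063 ]
```

Run:
```python
from h import *
def look(tag):
    T=tool(); im=vision.grab_frame("wrist"); np.save(f"pics/{tag}.npy",T); cv2.imwrite(f"pics/{tag}.png",im[:,:,::-1]); print(np.round(T[:3,3],4))
robot.move_to([.54,.03,.27],[180,0,-3]); look("w3")
robot.line_to([.48,.11,.27],velocity=.25); look("w4")
print(robot.current_time_s())
```

```text
[0.5408 0.0274 0.2699]
[0.4804 0.1093 0.2698]
5.6917
```

View pics/w3.png

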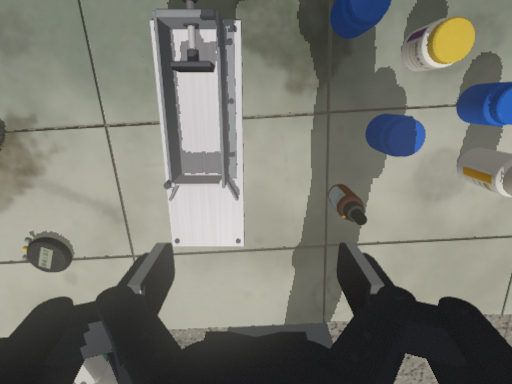

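View pics/w4.png

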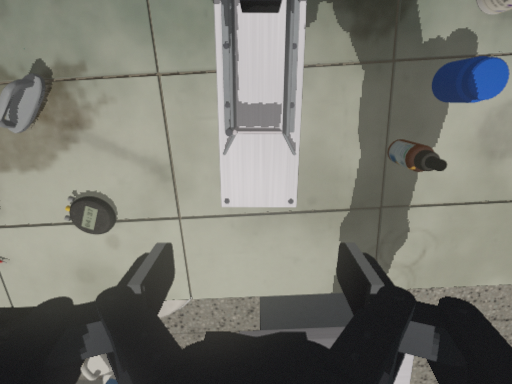

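Both views show the whole channel. In w4 the front plate corners are at about (221, 209) and (298, 207), and in w3 at (171, 247) and (244, 246). The pad is at about (193, 66) in w3. I'll zoom in for more precise corners.

Run:
```python
import cv2
a=cv2.imread("pics/w3.png")[0:260,140:260]; cv2.imwrite("pics/w3c.png",cv2.resize(a,None,fx=2.3*1,fy=2.3,interpolation=cv2.INTER_CUBIC))
a=cv2.imread("pics/w4.png")[0:215,200:320]; cv2.imwrite("pics/w4c.png",cv2.resize(a,None,fx=2.75,fy=2.75,interpolation=cv2.INTER_CUBIC))
```

```text
(no output)
```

View pics/w3c.png

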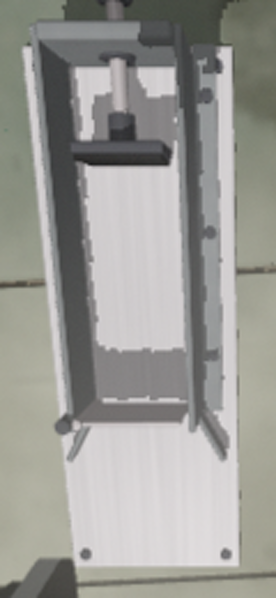

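View pics/w4c.png

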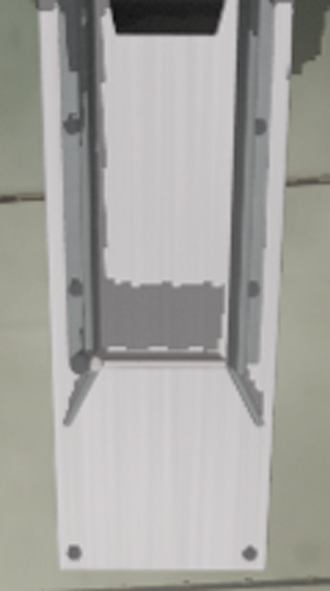

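Run:
```python
from h import *
A=lambda p:(140+(p[0]+.5)/2.3-.5,(p[1]+.5)/2.3-.5); B=lambda p:(200+(p[0]+.5)/2.75-.5,(p[1]+.5)/2.75-.5)
T3=np.load("pics/w3.npy");T4=np.load("pics/w4.npy")
obs=[("c",(-.115,.056),A((71,566)),T3),("c",(-.115,-.056),A((239,566)),T3),("c",(.195,-.056),A((231,45)),T3),
("c",(-.115,.056),B((60,569)),T4),("c",(-.115,-.056),B((265,570)),T4),("l",.056,B((42,40)),T4),("l",-.056,B((289,40)),T4),("l",.056,A((40,250)),T3)]
for which in (None,T3,T4):
    def f(v,full=False):
        r=[]
        Rm=np.array([[np.cos(v[2]),-np.sin(v[2])],[np.sin(v[2]),np.cos(v[2])]])
        for k,m,uv,T in obs:
            if which is not None and T is not which: continue
            p=Rm.T@(atz(uv,.004,"wrist",T)[:2]-v[:2])
            r+= [p[0]-m[0],p[1]-m[1]] if k=="c" else [p[1]-m]
        return np.array(r)
    s=least_squares(f,[.52,.1,-.05]); print(s.x[:2],np.degrees(s.x[2]),np.round(s.fun*1e3,1))
```

```text
[0.52229759 0.10211078] -3.246734307820801 [ 0.3  1.4  0.3  0.  -0.6  0.4  0.1 -1.6 -0.1 -0.1 -2.   1.2  0.6]
[0.52233595 0.10275927] -3.319775078714688 [ 0.2  0.6  0.3 -0.7 -0.5  0.   0.1]
[0.5222942  0.10146453] -3.1688508659663404 [ 0.2 -0.8 -0.2  0.7 -1.5  1.6]
```

```bash
cat >> h.py <<'E'
L0=np.array([.5223,.1015]); YAW=-3.25
def lane(x,y,z):
    a=np.radians(YAW); return [L0[0]+x*np.cos(a)-y*np.sin(a),L0[1]+x*np.sin(a)+y*np.cos(a),z]
def st(*a): print(*a,"t",round(robot.current_time_s(),2),"pos",np.round(robot.current_tool_pos(),4),"F",np.round(robot.current_contact_force(),2),"gap",round(robot.current_finger_gap(),3))
E
python3 - <<'E'
from h import *
O=[180,0,YAW]
robot.move_to([.668,-.1898,.15],O); st()
print(robot.line_to([.668,-.1898,.032],velocity=.12,f_stop=8)); st("down")
fingers.gripper_to(0.0,force=30); st("grip")
robot.line_to([.668,-.1898,.06],velocity=.1); st("lift")
im=vision.grab_frame("wrist"); cv2.imwrite("pics/w5.png",im[:,:,::-1])
im=vision.grab_frame("side"); cv2.imwrite("pics/s5.png",cv2.resize(im[120:340,180:400,::-1],None,fx=2.5,fy=2.5))
E
```

```text
t 7.08 pos [ 0.6688 -0.1871  0.1512] F [-0.29  0.24  0.6 ] gap 0.995
False
down t 8.22 pos [ 0.669  -0.19    0.0332] F [0.3  0.86 0.63] gap 0.999
grip t 8.64 pos [ 0.6686 -0.1898  0.0329] F [-0.26 -0.02  2.71] gap 0.58
lift t 9.07 pos [ 0.6682 -0.1899  0.0603] F [-0.36 -0.43 -2.33] gap 0.579
```

View pics/w5.png

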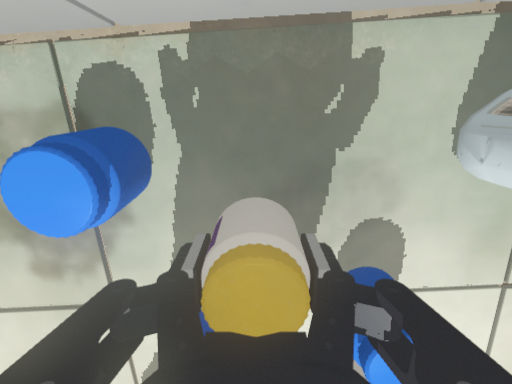

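View pics/s5.png

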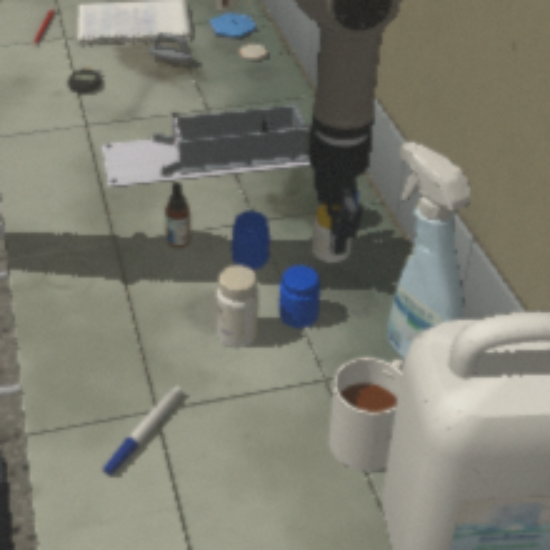

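The jar is held upright between the pads at a gap of 0.58, roughly 49 mm. Next I carry it over the entry plate and look before lowering.

Run:
```python
from h import *
O=[180,0,YAW]
robot.line_to([.668,-.1898,.165],velocity=.2)
robot.line_to(lane(-.068,0,.165),O,velocity=.22); st("above")
robot.line_to(lane(-.068,0,.075),velocity=.2); st("above low")
T=tool();np.save("pics/w6.npy",T)
im=vision.grab_frame("wrist"); cv2.imwrite("pics/w6.png",im[:,:,::-1])
im=vision.grab_frame("top"); cv2.imwrite("pics/t6.png",cv2.resize(im[140:260,180:280,::-1],None,fx=5,fy=5,interpolation=cv2.INTER_CUBIC))
```

```text
above t 11.66 pos [0.4551 0.1042 0.1649] F [ 0.07 -1.62 -2.68] gap 0.577
above low t 12.26 pos [0.4552 0.1052 0.0754] F [-0.    0.61 -2.6 ] gap 0.581
```

View pics/w6.png

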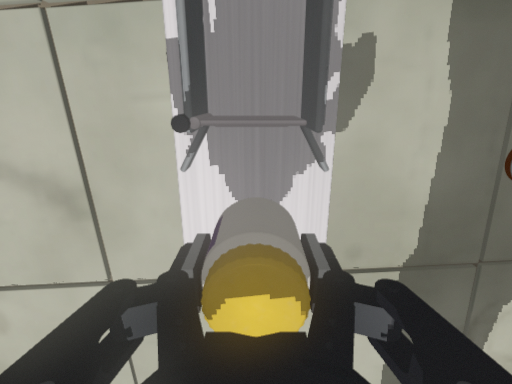

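View pics/t6.png

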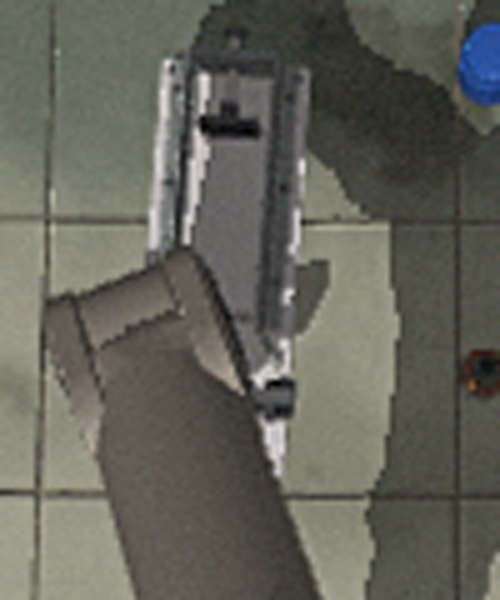

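In w6 the plate edges (187 and 326 at row 235) are centred on the jar axis (col ~256), so it is aligned sideways. Now I lower and release it.

Run:
```python
from h import *
O=[180,0,YAW]
robot.line_to(lane(-.068,0,.045),velocity=.12); st("pre")
print(robot.line_to(lane(-.068,0,.035),velocity=.02,f_stop=3)); st("down")
fingers.gripper_to(0.85); st("open")
robot.line_to(lane(-.068,0,.125),velocity=.15); 
robot.line_to(lane(-.125,0,.14),velocity=.2); st("up"); 
T=tool();np.save("pics/w7.npy",T)
im=vision.grab_frame("wrist"); cv2.imwrite("pics/w7.png",im[:,:,::-1])
im=vision.grab_frame("side"); cv2.imwrite("pics/s7.png",cv2.resize(im[130:280,180:340,::-1],None,fx=4,fy=4,interpolation=cv2.INTER_CUBIC))
```

```text
pre t 12.76 pos [0.4546 0.1054 0.0455] F [ 0.03  0.22 -1.82] gap 0.576
True
down t 13.22 pos [0.4548 0.1054 0.0368] F [-0.03  0.07  4.17] gap 0.576
open t 13.57 pos [0.4534 0.105  0.0356] F [ 0.19 -0.31  0.44] gap 0.847
up t 14.76 pos [0.3967 0.1084 0.1393] F [ 0.17 -0.17 -0.53] gap 0.85
```

View pics/w7.png

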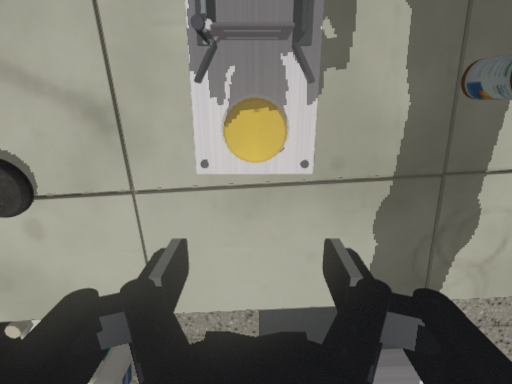

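View pics/s7.png

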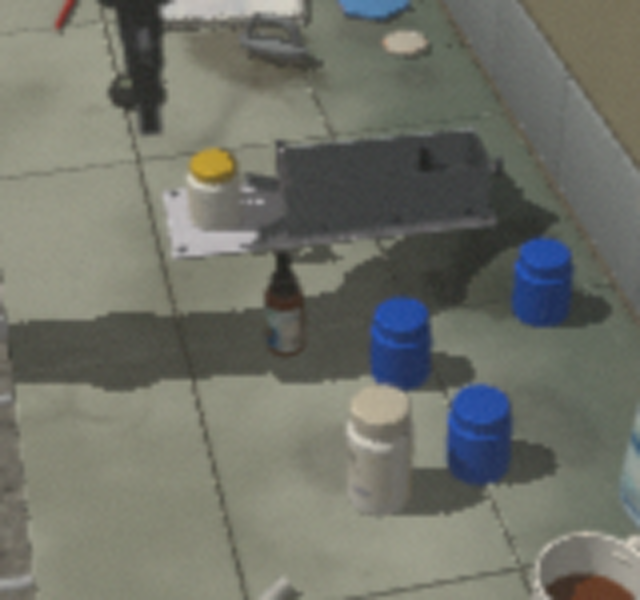

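The jar stands centred on the plate with its cap at (255, 130) in w7, and it is upright in the side view. Next I close the fingers, come down behind it and push through the flap.

Run:
```python
from h import *
fingers.gripper_to(0.0,force=30)
robot.line_to(lane(-.130,0,.034),velocity=.15); st("behind")
print(robot.line_to(lane(-.085,0,.034),velocity=.04,f_stop=8)); st("contact")
print(robot.line_to(lane(-.045,0,.034),velocity=.03,f_stop=10)); st("near flap (jar~-9)")
im=vision.grab_frame("wrist"); cv2.imwrite("pics/w8.png",im[:,:,::-1])
im=vision.grab_frame("side"); cv2.imwrite("pics/s8.png",cv2.resize(im[130:250,180:340,::-1],None,fx=4,fy=4,interpolation=cv2.INTER_CUBIC))
```

```text
behind t 16.4 pos [0.3933 0.1092 0.0346] F [-0.72 -0.15  0.02] gap -0.0
False
contact t 17.68 pos [0.4374 0.1063 0.034 ] F [-0.09  0.01 -0.21] gap 0.001
False
near flap (jar~-9) t 19.16 pos [0.4771 0.1039 0.0339] F [-3.18 -0.5   0.2 ] gap 0.006
```

View pics/w8.png

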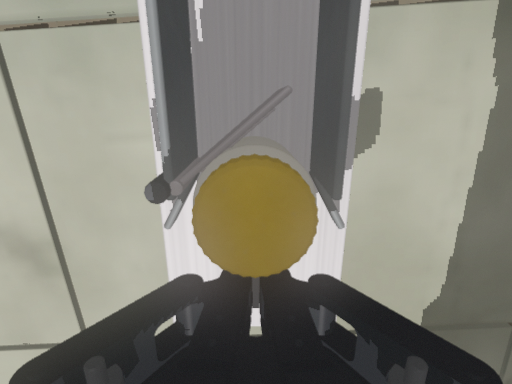

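View pics/s8.png

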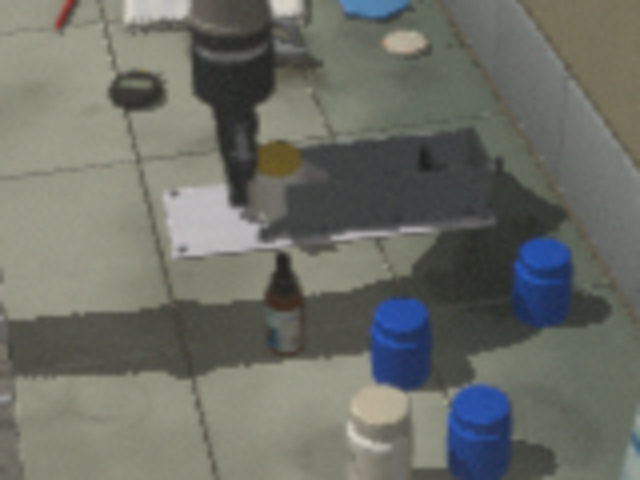

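The jar is upright and centred in the doorway, with its cap at (255, 215) and the flap swung about 45° inward. I'll keep pushing.

Run:
```python
from h import *
for x in (-.02,.005,.03):
    print(robot.line_to(lane(x,0,.034),velocity=.03,f_stop=9)); st(x)
im=vision.grab_frame("wrist"); cv2.imwrite("pics/w9.png",im[:,:,::-1])
```

```text
False
-0.02 t 20.24 pos [0.5031 0.103  0.0343] F [-1.04 -1.06  0.33] gap -0.002
False
0.005 t 21.23 pos [0.5279 0.1014 0.0341] F [-0.3  -0.24  0.58] gap 0.003
False
0.03 t 22.21 pos [0.5528 0.0999 0.0341] F [ 0.43 -1.01 -0.78] gap -0.003
```

View pics/w9.png

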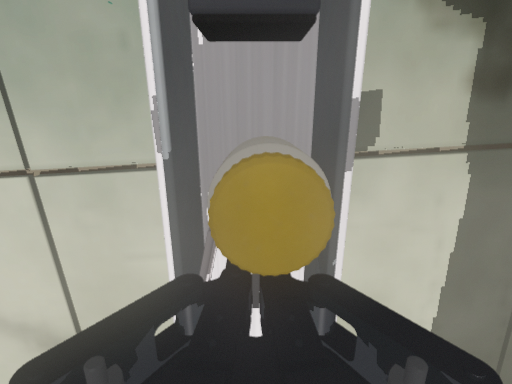

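The jar is at about x = 66 mm, sliding along the right wall, and the pad shows ahead at row ~33. Now a slow approach to the stop by feel.

Run:
```python
from h import *
print(robot.line_to(lane(.100,0,.034),velocity=.012,f_stop=5.5)); st("pressed?")
for i in range(3):
    print(np.round(robot.current_contact_force(),2)); robot.pause(.05)
d=np.array(robot.current_tool_pos()[:2])-L0; print("lane x tcp",d[0]*np.cos(np.radians(YAW))+d[1]*np.sin(np.radians(YAW)))
im=vision.grab_frame("wrist"); cv2.imwrite("pics/w10.png",im[:,:,::-1])
```

```text
True
pressed? t 25.77 pos [0.5952 0.0973 0.0328] F [-1.89 -0.58 -0.59] gap 0.003
[-1.89 -0.58 -0.59]
[-1.71  0.27  0.2 ]
[-1.55 -0.65 -0.37]
lane x tcp 0.07209358355520461
```

View pics/w10.png

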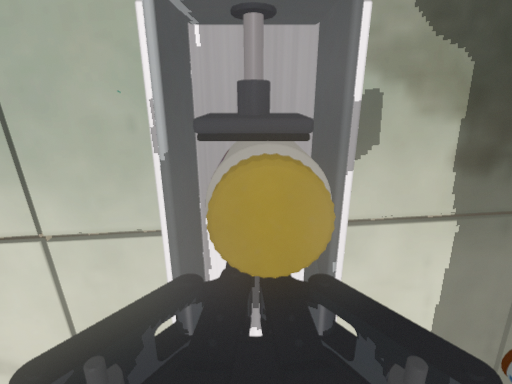

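The jar appears to be at the pad (pad bottom at row ~140, jar front at ~142), but the force fell back to about 1.6 N. I'll press on in small steps.

Run:
```python
from h import *
a=np.radians(YAW)
def lx():
    d=np.array(robot.current_tool_pos()[:2])-L0; return d[0]*np.cos(a)+d[1]*np.sin(a)
def fl(n=4):
    v=[]
    for i in range(n): v.append(robot.current_contact_force()); robot.pause(.03)
    m=np.mean(v,0); return -(m[0]*np.cos(a)+m[1]*np.sin(a))
x=.0735
for i in range(12):
    s=robot.line_to(lane(x,0,.034),velocity=.012,f_stop=8)
    f=fl(); print(round(x,4),s,round(lx(),4),round(f,2),round(robot.current_time_s(),2))
    if f>5.3: break
    x+=.001
im=vision.grab_frame("wrist"); cv2.imwrite("pics/w11.png",im[:,:,::-1])
```

```text
0.0735 False 0.0733 1.5 26.43
0.0745 False 0.074 4.32 26.81
0.0755 False 0.0747 5.2 27.19
0.0765 False 0.0752 6.08 27.57
```

View pics/w11.png

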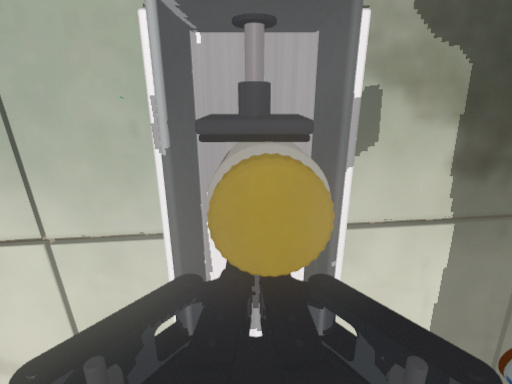

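The stop is pressed with about 6 N over a clear spring ramp. Now I ease back and lift.

Run:
```python
from h import *
robot.line_to(lane(.060,0,.034),velocity=.02); st("eased")
im=vision.grab_frame("wrist"); cv2.imwrite("pics/w12.png",im[:,:,::-1])
robot.line_to(lane(.060,0,.10),velocity=.06); st("lift")
robot.line_to(lane(.03,0,.22),velocity=.15); robot.pause(.5); st("up")
T=tool();np.save("pics/w13.npy",T)
im=vision.grab_frame("wrist"); cv2.imwrite("pics/w13.png",im[:,:,::-1])
im=vision.grab_frame("side"); cv2.imwrite("pics/s13.png",cv2.resize(im[130:280,180:340,::-1],None,fx=4,fy=4,interpolation=cv2.INTER_CUBIC))
```

```text
eased t 28.6 pos [0.5825 0.0981 0.0341] F [ 0.25  1.43 -0.38] gap -0.0
lift t 29.9 pos [0.5818 0.098  0.0994] F [0.36 0.35 0.93] gap 0.0
up t 31.38 pos [0.5522 0.0998 0.2198] F [0.56 0.55 0.38] gap 0.002
```

View pics/w12.png

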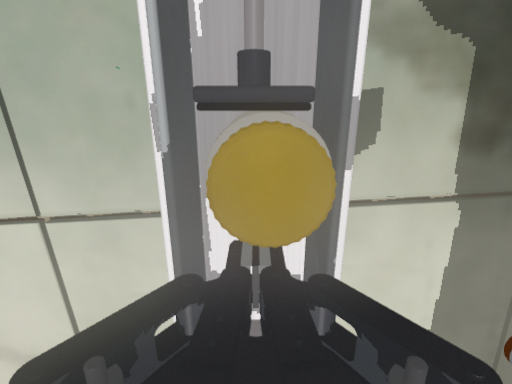

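View pics/w13.png

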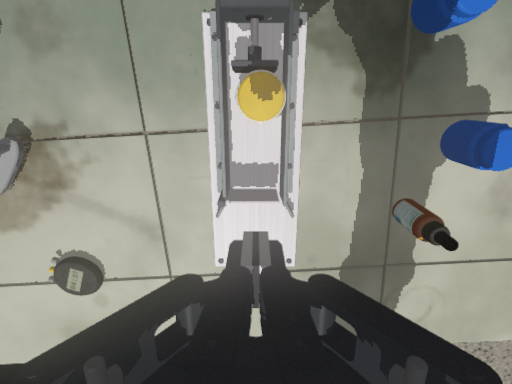

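View pics/s13.png

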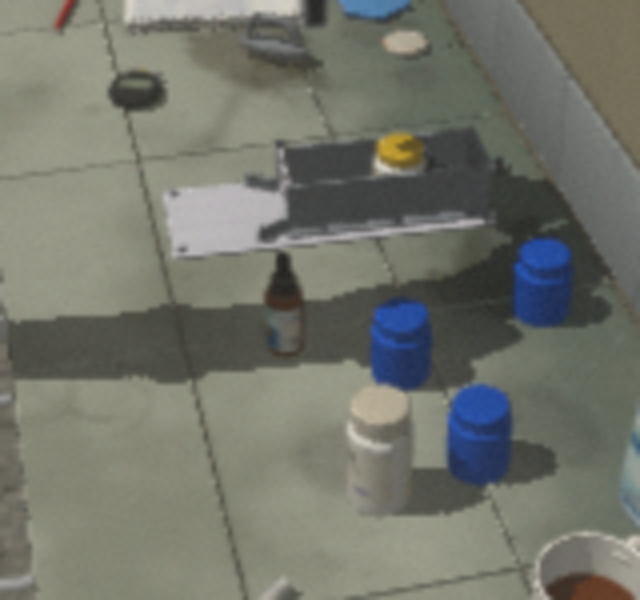

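The flap is shut (row ~196 in w13) and the jar is upright at (261, 95), with the pad at row ~66. I'll check the contact more closely before handing in.

Run:
```python
from h import *
a=cv2.imread("pics/w13.png")[0:220,200:320]; cv2.imwrite("pics/w13c.png",cv2.resize(a,None,fx=2.7,fy=2.7,interpolation=cv2.INTER_CUBIC))
al=np.radians(YAW)
def L(p):
    d=p[:2]-L0; return np.round([d[0]*np.cos(al)+d[1]*np.sin(al),-d[0]*np.sin(al)+d[1]*np.cos(al),p[2]],4)
im=cv2.imread("pics/w13.png"); T=np.load("pics/w13.npy")
h=cv2.cvtColor(im,cv2.COLOR_BGR2HSV); m=cv2.inRange(h,(15,110,40),(35,255,255)); m=m[60:130,225:300]
cn,_=cv2.findContours(m,0,1); e=cv2.fitEllipse(cv2.convexHull(np.vstack(cn))); print(e)
c=(e[0][0]+225,e[0][1]+60); print("jar",L(atz(c,.07,"wrist",T)),L(atz(c,.066,"wrist",T)))
for p in [(255,70),(255,62)]: print("pad at z48",L(atz(p,.048,"wrist",T)))
```

```text
((35.54340362548828, 35.976749420166016), (46.32172393798828, 48.577186584472656), 1.6613726615905762)
jar [ 0.1099 -0.0054  0.07  ] [ 0.1099 -0.0054  0.066 ]
pad at z48 [ 0.1338 -0.0003  0.048 ]
pad at z48 [ 0.1409 -0.0003  0.048 ]
```

View pics/w13c.png

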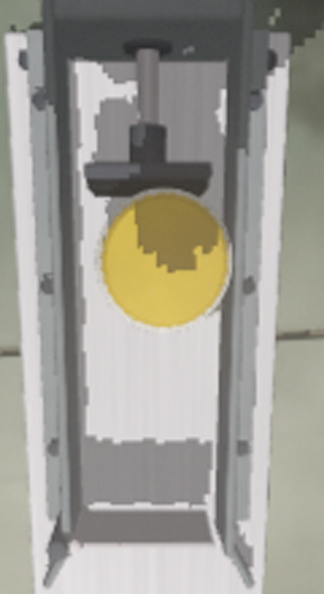

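Run:
```python
from h import *
al=np.radians(YAW)
def L(p):
    d=p[:2]-L0; return np.round([d[0]*np.cos(al)+d[1]*np.sin(al),-d[0]*np.sin(al)+d[1]*np.cos(al)],4)
for n,x,z in (("w11",.0752,.0335),("w12",.0602,.0341),("w13",None,None)):
    T=np.load("pics/w13.npy").copy()
    if x: T[:3,3]=lane(x,0,z); T[:3,:3]=R.from_euler('xyz',[180,0,YAW],degrees=True).as_matrix()
    im=cv2.imread(f"pics/{n}.png"); h=cv2.cvtColor(im,cv2.COLOR_BGR2HSV); m=cv2.inRange(h,(15,110,40),(35,255,255)); m[:60]=0;m[290:]=0;m[:,:200]=0;m[:,345:]=0
    k,l,s,c=cv2.connectedComponentsWithStats(m); i=1+np.argmax(s[1:,4]); cn,_=cv2.findContours((l==i).astype('u1'),0,1)
    cc,r=cv2.minEnclosingCircle(np.vstack(cn)); col=im[:,235 if n!="w13" else 240].mean(1)
    print(n,np.round(cc,1),round(r,1),"jar",L(atz(cc,.069,"wrist",T)))
    print(np.round(col[(80 if n!="w13" else 52):(160 if n!="w13" else 84)]).astype(int))
```

```text
w11 [270.6 215.5] 63.5 jar [ 0.1154 -0.0056]
[158 158 158 158 157 159 158 157 158 158 156 158 157 157 156 156 156 157
 158 158 157 157 157 157 157 157 157 156 156 157 157 157 156 141  94  70
  69  70  69  72  75  75  76  76  76  77  78  76  76  75  75  74  73  71
  64  59  57  56  56  59  57  73 142 153 149 141 141 141 142 142 143 143
 144 150 155 157 158 158 159 158]
w12 [271.  184.4] 65.0 jar [ 0.1113 -0.0055]
[153 154 154 154 154 125  83  71  72  73  75  75  74  75  74  74  73  74
  72  70  70  68  59  55  55  56  55  56  56  53  93 142 152 153 152 152
 152 153 142 138 140 146 152 155 156 157 156 156 157 157 157 157 139 112
 107 109 113 115 114 113 115 114 115 117 116 117 116 117 116 116 116 116
 116 115 116 115 115 116 116 115]
w13 [260.3  96. ] 24.3 jar [ 0.1099 -0.0051]
[140 140 140 141 139 139 140 125  92  96 104 103 103 101  78  62  65  68
  63  55  84 187 163 139 138 139 139 138 137 138 136 137]
```

Run:
```python
from h import *
al=np.radians(YAW)
def L(p):
    d=p[:2]-L0; return round(float(d[0]*np.cos(al)+d[1]*np.sin(al)),4)
for n,x,z,row,rt in (("w11",.0752,.0335,141.5,113.7),("w12",.0602,.0341,110,85.3),("w13",None,None,72,59.5)):
    T=np.load("pics/w13.npy").copy()
    if x: T[:3,3]=lane(x,0,z); T[:3,:3]=R.from_euler('xyz',[180,0,YAW],degrees=True).as_matrix()
    print(n,[L(atz((240,row),zz,"wrist",T)) for zz in (.012,.048)],L(atz((240,rt),.048,"wrist",T)))
```

```text
w11 [0.1327, 0.1377] 0.1482
w12 [0.1334, 0.1345] 0.1433
w13 [0.1348, 0.132] 0.1431
```

Run:
```python
from h import *
st("before"); workorder.close_job(); st("after")
```

```text
before t 31.48 pos [0.5523 0.0998 0.22  ] F [ 0.01 -0.66 -0.25] gap -0.0
the job is handed in; nothing more can be done
the job is handed in; nothing more can be done
```

The squat jar (yellow cap) is loaded in the lane against the stop with the flap shut behind it. I handed the job in at about 31.5 s of the 61 s allowed.

**What I did:** I gripped the jar from above, stood it on the entry plate and pushed it through the flap with closed fingertips. I then felt for the stop and pressed home with about 6 N at the fingers, eased back 15 mm and lifted clear.

**Last checks:**
- **Jar:** it stands upright at lane x ≈ 110 mm, about 5 mm right of the lane's middle, against the right wall.
- **Flap:** it looks shut in the last wrist picture; I did not measure its angle.
- **Bystanders:** the tall jar, bottle and watch look unmoved in the side pictures. The pen is mostly out of frame in the last ones, but the arm worked nowhere near it after the grasp.

**What is less certain:**
- **Contact with the pad:** I inferred it rather than measured it. The pad and jar moved back together 4 to 5 mm on release, and the pad face and the jar's front agree within about 1 mm.
- **First stop by feel:** the approach stopped early on a force spike that fell back to about 1.6 N, so I pressed on in 1 mm steps until the force held at 6 N.
- **Camera disagreement:** the top camera put the lane about 4 to 5 mm farther right than the wrist camera. I used a value close to the wrist camera's, and the close-up before placing showed the jar centred.

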